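Bring the teapot's spout to the front on the banding wheel

TASK

The freshly glazed teapot on the banding wheel is still wet and must not be touched. Turn the wheel by pushing the rim of its disc with the fingertips until the teapot's spout points straight to the front, square to the table edge at which the robot stands. Let the wheel stop and draw back, leaving the teapot standing upright in the middle of the disc and everything else on the table where it is; nothing is to be gripped or lifted.

Things in the scene. Friction and masses are not known exactly. Their poses are not given: they have to be found in the camera images.
- wheel_axis (a point): centre of the top face of the banding wheel's disc, on its upright axis, 105 mm above the table; stays put while the disc turns. The disc is plain aluminium, 300 mm across, with a smooth round edge from 85 to 105 mm above the table. The axes here are always the robot's (x ahead, y left, z up): the front, where the spout must point, is -x
- wheel_base: cast-iron foot of the banding wheel, 196 mm across, fixed to the table; origin under its centre, on the axis. Between 80 mm and 150 mm above the table at least 50 mm all round the rim is free, and the loose things round the wheel are at most 105 mm high
- wheel_head (a joint): turn of the disc, rad, counter-clockwise from above positive, no end stops; says nothing of the teapot's direction. A fingertip pressed lightly (2 to 5 N) inward on the edge, or down on the outer 30 mm of the top, and moved along the rim carries the disc round by friction, either way. Drag 0.05 N m (0.35 N at the rim): let go, it stops within 10 degrees
- teapot: off-white teapot, 0.7 kg, standing loose on the disc within 8 mm of its middle at any angle, and turning with it. Origin at the centre of its foot; its +x points along the spout, -x along the handle. Body 128 mm across, foot 84 mm, 134 mm high; spout reaches 110 mm and looped handle 112 mm from its axis, 25 to 110 mm above the disc
- spout_tip (a point): the mouth of the teapot's spout, 110 mm out from the teapot's axis and 98 mm above the disc's top; turns with the pot
- mug_a: bystander: unglazed mug, 78 mm across, 80 mm high, loop handle; origin at the centre of its underside
- mug_b: bystander: another mug like mug_a
- milk_jug: bystander: small unglazed jug, 78 mm across, 105 mm high, with lip and handle; origin at the centre of its underside
- glaze_jar: bystander: white jar with black screw cap, 72 mm across, 95 mm high; origin at the centre of its underside
- sugar_bowl: bystander: unglazed bowl, 100 mm across, 55 mm high; origin at the centre of its underside
- brush: bystander: brush 190 mm long lying on the table near the robot; origin under its middle, x along it
- wood_rib: bystander: flat wooden rib 100 x 50 x 7 mm lying on the table; origin at the centre of its underside
There are look-alikes about, which are no part of the job. What is shaped like the teapot but green is not meant.

How it is judged:
By the outcome, as a careful person would: the job done as asked, in the order asked, and still so for the second after the job is handed in, with the robot touching nothing.
It also fails if it takes over 72 s, if anything falls off the work surface, if the arm or the gripper's body presses on something with over 40 N, if the wrist force passes 120 N, or if a joint passes its speed limit or range.

ROBOT

A 6-joint arm with a two-finger parallel gripper is mounted at the origin on the work surface. World frame = base frame: x ahead of the robot, y to its left, z up, the work surface at z = 0. Lengths are in mm, angles in rad, forces in N, time in s.
With the tool pointing down it reaches from about 275 to 1000 mm from the base axis. Payload 8.4 kg.
Tool frame: the origin (TCP) lies on the centre line of the jaws, within the pads' length; the fingertips stand 14 mm ahead of it and the grasp point (between the pads) lies 5 mm behind it; z points along the fingers, y is the line along which they close (so a half turn about z gives the same grasp; the last joint's range is limited). The gripper opens to 85 mm and grips with 20 to 120 N. Pads are 22 mm wide; open, the fingers measure 114 mm over their backs; the gripper's body (76 mm by 85 mm) begins 54 mm behind the grasp point. The pads swing forward as they close: fully open they stand 13 mm farther back than shut.
Start: joints at [1.208, 0.353, 1.633, -0, 1.155, -0.002], TCP at [220.638, 584.762, 245.281] pointing down, gripper open.
Joint ranges: [-2.63, 2.63], [-0.92, 2.1], [0.06, 2.66], [-1.3, 4.44], [0, 2.69], [-3.02, 3.02]. Speed limits (rad/s): [2.22, 2.22, 2.79, 3.14, 3.14, 3.14].

INTERFACE

Orientations are given as [roll, pitch, yaw] about the fixed x, y, z axes, in that order (R = Rz(yaw) Ry(pitch) Rx(roll)).
In Python, from rig import r gives the robot as it stands.
- The arm moves only by the tool step_arm, never from a script. Its argument "plan" is text: rows parted by semicolons, each of 7 numbers parted by spaces: the turn, a rotation vector about the world's x, y, z in degrees, then the shift along the world's x, y, z in mm, then the closure in counts, from 0 (fully open) to 255 (shut). In form: rx ry rz x y z hand; .... A call has 1 to 8 rows; each row is the pose to reach, as a shift and turn from the pose commanded when the call began; what a row does not reach only later rows make up. A row lasts 1/10 s, in which the tool goes at most 50 mm and 8.59 degrees, less where a joint would pass 70% of its speed; a pose out of reach is approached as far as the arm can. A call with a gripper value outside its range is refused whole. The fingers move at their own pace and stop on an object; "force" is the grip in N (left out, the last holds). Time passes only in rows, so rows that repeat a pose let the fingers close. It gives the time, the measured TCP pose, the force, the opening and the grip force at its end, in the units of the state.
- r.sense(): the state, without advancing time (a new reading comes with each control period).
- r.grab_frame(name): name is "scene" or "top" or "wrist"; returns (picture, depth): 420x560x3 uint8, red, green, blue; 420x560 float32, mm along the optical axis (not along the pixel's ray), 0 where there is no reading.
- r.get_calibration(name): a dict with "K" (3x3 intrinsics, pixels), "world_from_camera" (4x4, takes a point from camera to world coordinates). Camera axes: x right, y down, z forward; pixel columns grow to the right and rows downward; lengths in mm; the calibration is good to about 2 mm. A picture is of the moment at which its call begins: read the wrist's pose just before it. get_calibration takes no time and is no camera call; for the wrist camera it gives the pose at the moment of the call.
- r.sign_off(): hands the job in; it is judged then, once.
The state is a dict: "clock": time; "qpos": joint angles; "qvel": joint speeds; "joint_efforts": joint torques, N m; "eef_pos": TCP position; "tcp_rot": TCP orientation; "contact_force": force on the tool from outside, world axes, zero at the start; "wrist_torque": the same for the moment, N m; "opening": opening from 0.0 (shut) to 1.0 (fully open); "grasp_force": force on a finger pad.
Only numpy, scipy, OpenCV 4.12 (cv2) and the standard library are available. Lean on these libraries where they do the work, as an engineer would, in place of code of your own. Each camera call takes 0.05 s, during which the arm holds its last target. There are 200 camera calls.

## Working session

There is one attempt and no reset: what is moved stays moved. The work goes in short steps, Python scripts to look and compute and a tool call to move; the robot and the scene stay as the last step left them, time stands still between calls to the robot, and variables do not carry over. Pictures are saved under pics/ and viewed, at most 10 in all, crops included, and the job is handed in when it is done.

Besides the shell and the picture viewer there is one more tool, called after "Request:" in YAML: its name, and indented under it one key for each argument. step_arm: Moves the arm, as the interface text tells. Its arguments: {"type":"object","properties":{"plan":{"type":"string"},"force":{"type":"number"}},"required":["plan"]}

```bash
mkdir -p pics; cat > h.py <<'E'
from rig import r
import numpy as np, cv2
def grab(n,tag):
    s=r.sense(); c=r.get_calibration(n); p,d=r.grab_frame(n)
    cv2.imwrite(f'pics/{tag}.png',p[:,:,::-1]); np.savez(f'pics/{tag}.npz',p=p,d=d,K=c['K'],T=c['world_from_camera']); return p,d
def load(tag): return np.load(f'pics/{tag}.npz')
def cloud(z):
    K,T,d=z['K'],np.array(z['T']),z['d']; v,u=np.mgrid[:d.shape[0],:d.shape[1]]
    P=np.stack([(u-K[0,2])/K[0,0]*d,(v-K[1,2])/K[1,1]*d,d],-1)@T[:3,:3].T+T[:3,3]; P[d==0]=np.nan; return P
E
python3 - <<'E'
from h import *
a,_=grab('scene','s0');b,_=grab('top','t0')
print(r.sense()['clock'],r.sense()['eef_pos'],r.sense()['tcp_rot'])
E
```

```text
0.1 [220.49111737 584.37485526 244.6242556 ] [-3.14034070e+00 -6.96189057e-07  2.78076737e+00]
```

View pics/s0.png

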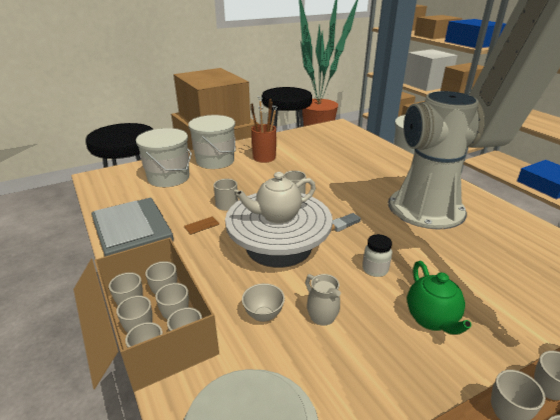

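View pics/t0.png

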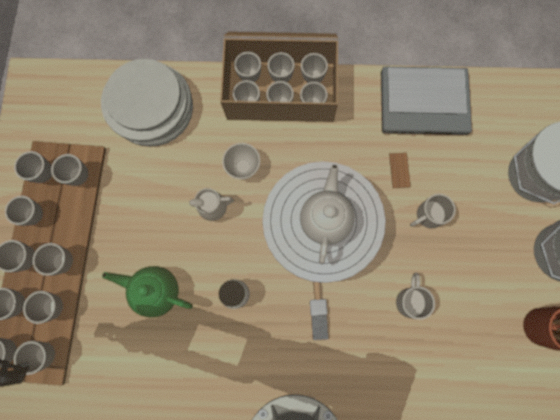

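The candidates are the off-white teapot on the wheel (top 328,217; scene 278,200) and the green one (top 150,292). The off-white one fits the description. Its spout seems to point away from the robot, at about top (335,170). I'll confirm this in a crop and measure.

```bash
python3 - <<'E'
from h import *
z=load('t0');P=cloud(z)
im=z['p'][150:300,250:400,::-1]; a=cv2.resize(im,(600,600),interpolation=3)[:,:390+210]
s=load('s0')['p'][160:270,210:350,::-1]; b=cv2.resize(s,None,fx=4,fy=4,interpolation=3)
cv2.imwrite('pics/c_top.png',a);cv2.imwrite('pics/c_sc.png',b)
Q=np.vstack([P.reshape(-1,3),cloud(load('s0')).reshape(-1,3)]);Q=Q[~np.isnan(Q[:,0])]
def fit(q):
    A=np.c_[2*q,np.ones(len(q))];x=np.linalg.lstsq(A,(q**2).sum(1),rcond=None)[0];return x[:2],np.sqrt(x[2]+x[:2]@x[:2])
# disc from top camera
c0=P[217,325,:2];print('c0',P[217,325])
T=P.reshape(-1,3);T=T[~np.isnan(T[:,0])]
m=(np.hypot(*(T[:,:2]-c0).T)<200)&(abs(T[:,2]-105)<6)
(cx,cy),rad=cv2.minEnclosingCircle(T[m][:,:2].astype(np.float32));print('disc',cx,cy,rad,np.median(T[m][:,2]))
c=np.array([cx,cy])
for nm,W in(('top',T),('scene',cloud(load('s0')).reshape(-1,3))):
    W=W[~np.isnan(W[:,0])];d=W[:,:2]-c;rr=np.hypot(*d.T)
    k=(rr<135)&(rr>75)&(W[:,2]>125)&(W[:,2]<225)
    an=np.degrees(np.arctan2(d[k,1],d[k,0]))%360
    h,e=np.histogram(an,36,(0,360));print(nm,[(int(e[i]),h[i],round(rr[k][(an>=e[i])&(an<e[i]+10)].max())) for i in range(36) if h[i]])
# obstacles near: clusters z>15 outside disc
d=T[:,:2]-c;rr=np.hypot(*d.T);k=(rr>156)&(rr<330)&(T[:,2]>8)
an=np.degrees(np.arctan2(d[k,1],d[k,0]))%360
for a0 in range(0,360,10):
    q=(an>=a0)&(an<a0+10)
    if q.sum()>2:print(a0,q.sum(),'rmin',round(rr[k][q].min()),'zmax',round(T[k][q,2].max()))
E
```

```text
c0 [529.98198643 -56.57515243 214.87320645]
disc 542.5509033203125 -59.11191940307617 149.92849731445312 106.01998195076033
top [(170, np.int64(112), 113), (180, np.int64(6), 86), (330, np.int64(4), 82), (340, np.int64(90), 114), (350, np.int64(103), 116)]
scene [(0, np.int64(16), 89), (160, np.int64(2), 101), (170, np.int64(134), 110), (340, np.int64(4), 112), (350, np.int64(169), 115)]
0 374 rmin 279 zmax 124
10 393 rmin 300 zmax 125
20 258 rmin 224 zmax 126
40 393 rmin 205 zmax 59
50 453 rmin 185 zmax 62
60 88 rmin 165 zmax 61
70 285 rmin 233 zmax 110
80 619 rmin 212 zmax 114
120 332 rmin 247 zmax 100
130 409 rmin 247 zmax 103
170 491 rmin 156 zmax 26
180 263 rmin 188 zmax 27
220 264 rmin 161 zmax 87
230 354 rmin 186 zmax 86
240 51 rmin 206 zmax 71
260 3 rmin 192 zmax 9
270 507 rmin 226 zmax 86
280 282 rmin 257 zmax 86
290 44 rmin 219 zmax 14
300 187 rmin 222 zmax 16
310 112 rmin 250 zmax 14
320 143 rmin 260 zmax 47
330 5 rmin 324 zmax 42
350 260 rmin 254 zmax 126
```

View pics/c_top.png

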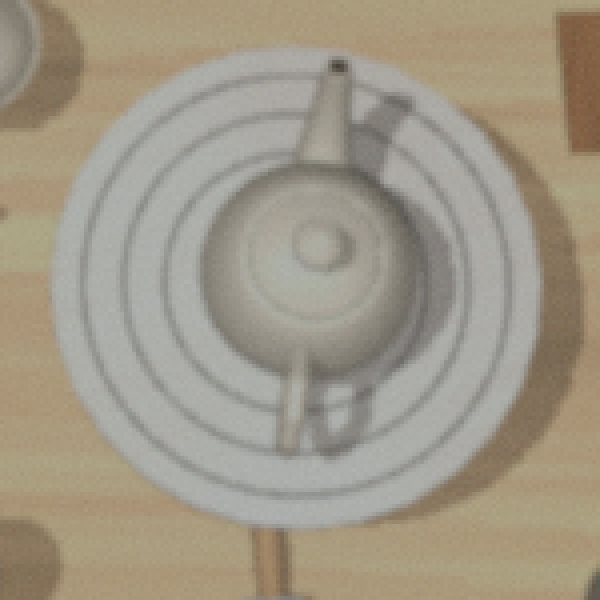

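View pics/c_sc.png

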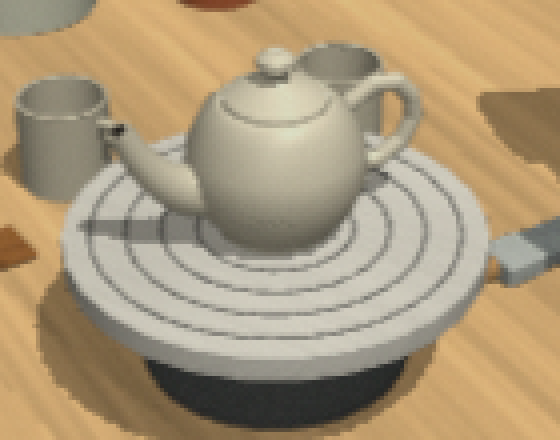

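The crop confirms it: the off-white pot's spout points ahead (crop 338,65) and its loop handle points back (288,450). Next I'll measure the spout direction.

```bash
cat >> h.py <<'E'
C=np.array([542.5,-59.1])
def spout(tags):
    for t in tags:
        W=cloud(load(t)).reshape(-1,3);W=W[~np.isnan(W[:,0])];d=W[:,:2]-C;rr=np.hypot(*d.T)
        k=(rr<128)&(rr>78)&(W[:,2]>122)&(W[:,2]<225);q=d[k]
        m,ax=cv2.PCACompute(q.astype(np.float32),mean=None)[:2];u=ax[0];s=q@u
        A,B=q[s>0].mean(0),q[s<0].mean(0)
        f=lambda v:round(float(np.degrees(np.arctan2(v[1],v[0]))),1)
        rng=lambda j:(round(float(np.ptp(W[k][j,2]))),round(float(W[k][j,2].max())),round(float((q[j]@np.array([-u[1],u[0]])).std()),1),int(j.sum()))
        print(t,'line',f(A-B),f(B-A),'end1',f(A),rng(s>0),'end2',f(B),rng(s<0))
E
python3 -c "
from h import *
spout(['t0','s0'])"
```

```text
t0 line -6.9 173.1 end1 -9.8 (50, 209, 6.9, 178) end2 175.9 (64, 211, 3.7, 108)
s0 line -5.4 174.6 end1 -3.8 (64, 206, 4.3, 177) end2 172.8 (68, 205, 2.8, 126)
```

Request:
step_arm:
  plan: "0 0 3 10 -50 0 255; 0 0 6 20 -100 0 255; 0 0 9 30 -150 0 255; 0 0 13 40 -200 0 255; 0 0 13 50 -250 0 255; 0 0 13 60 -300 0 255; 0 0 13 70 -345 0 255; 0 0 13 80 -390 0 255"
  force: 40

```text
clock: 0.9
eef_pos: [300.3, 192.8, 245.2]
tcp_rot: [-3.142, 0.0, 3.008]
contact_force: [0.1, 0.1, -0.1]
opening: -0.0
grasp_force: 0.0
```

Request:
step_arm:
  plan: "0 0 0 5 -45 0 255; 0 0 0 10 -90 0 255; 0 0 0 15 -135 0 255; 0 0 0 20 -180 0 255; 0 0 0 25 -225 0 255; 0 0 0 30 -270 0 255; 0 0 0 35 -315 0 255; 0 0 0 45 -360 0 255"

```text
clock: 1.7
eef_pos: [344.8, -167.2, 245.3]
tcp_rot: [3.142, 0.0, 3.007]
contact_force: [1.2, 1.3, 0.2]
opening: 0.004
grasp_force: 0.0
```

Request:
step_arm:
  plan: "0 0 0 30 -20 0 255; 0 0 0 75 -38 0 255; 0 0 0 120 -38 0 255; 0 0 0 165 -38 0 255; 0 0 0 182 -38 0 255; 0 0 0 182 -38 -40 255; 0 0 0 182 -38 -80 255; 0 0 0 182 -38 -105 255"

```text
clock: 2.5
eef_pos: [526.3, -202.5, 137.3]
tcp_rot: [3.141, -0.003, 3.008]
contact_force: [-0.1, -0.1, 0.3]
opening: -0.001
grasp_force: 0.0
```

Request:
step_arm:
  plan: "0 0 0 0 0 -4 255; 0 0 0 0 0 -8 255; 0 0 0 0 0 -12 255; 0 0 0 0 0 -16 255; 0 0 0 0 0 -17 255; 0 0 0 0 0 -17 255"

```text
clock: 3.1
eef_pos: [527.9, -203.3, 123.8]
tcp_rot: [-3.141, 0.001, 3.008]
contact_force: [-0.7, 0.8, -0.2]
opening: 0.002
grasp_force: 0.0
```

```bash
python3 -c "
from h import *
s=r.sense();print(s['clock'],s['eef_pos'],s['contact_force'],s['qpos'])"
```

```text
3.1 [ 527.87283578 -203.33762162  123.75653877] [-0.66324853  0.81592002 -0.23685854] [-3.70334296e-01  4.07298409e-01  1.86346766e+00 -4.60556021e-06
  8.70058342e-01 -1.80723845e+00]
```

Request:
step_arm:
  plan: "0 0 0 0 0 -1 255; 0 0 0 0 0 -2 255; 0 0 0 0 0 -3 255; 0 0 0 0 0 -3 255"

```text
clock: 3.5
eef_pos: [527.6, -203.2, 120.2]
tcp_rot: [3.142, -0.0, 3.008]
contact_force: [-0.1, 0.8, -0.2]
opening: 0.004
grasp_force: 0.0
```

Request:
step_arm:
  plan: "0 0 0 0 0 -0.5 255; 0 0 0 0 0 -1 255; 0 0 0 0 0 -1 255"

```text
clock: 3.8
eef_pos: [527.6, -203.2, 119.2]
tcp_rot: [3.142, -0.0, 3.008]
contact_force: [1.3, -0.8, 0.1]
opening: 0.002
grasp_force: 0.0
```

Request:
step_arm:
  plan: "0 0 0 0 0 -0.3 255; 0 0 0 0 0 -0.5 255; 0 0 0 0 0 -0.5 255"

```text
clock: 4.1
eef_pos: [527.9, -203.3, 119.1]
tcp_rot: [-3.142, 0.001, 3.008]
contact_force: [-0.7, 1.0, 3.2]
opening: 0.002
grasp_force: 1.9
```

Request:
step_arm:
  plan: "0 0 0 0 0 -0.3 255; 0 0 0 0 0 -0.5 255; 0 0 0 0 0 -0.5 255"

```text
clock: 4.4
eef_pos: [528.3, -203.3, 119.0]
tcp_rot: [-3.141, 0.002, 3.008]
contact_force: [-0.1, 1.5, 7.8]
opening: 0.001
grasp_force: 3.9
```

```bash
python3 - <<'E'
import numpy as np
R=145
for k in range(8):
    a0=-96-24*k
    print(a0,'; '.join(f"0 0 {-3*i} {R*(np.cos(np.radians(a0-3*i))-np.cos(np.radians(a0))):.1f} {R*(np.sin(np.radians(a0-3*i))-np.sin(np.radians(a0))):.1f} 0 255" for i in range(1,9)))
E
```

```text
-96 0 0 -3 -7.5 1.0 0 255; 0 0 -6 -15.0 2.4 0 255; 0 0 -9 -22.4 4.1 0 255; 0 0 -12 -29.7 6.3 0 255; 0 0 -15 -36.8 8.8 0 255; 0 0 -18 -43.8 11.7 0 255; 0 0 -21 -50.7 15.0 0 255; 0 0 -24 -57.3 18.6 0 255
-120 0 0 -3 -6.5 4.0 0 255; 0 0 -6 -12.7 8.3 0 255; 0 0 -9 -18.8 12.9 0 255; 0 0 -12 -24.5 17.8 0 255; 0 0 -15 -30.0 23.0 0 255; 0 0 -18 -35.3 28.5 0 255; 0 0 -21 -40.2 34.3 0 255; 0 0 -24 -44.8 40.3 0 255
-144 0 0 -3 -4.3 6.3 0 255; 0 0 -6 -8.3 12.7 0 255; 0 0 -9 -11.9 19.4 0 255; 0 0 -12 -15.2 26.3 0 255; 0 0 -15 -18.1 33.3 0 255; 0 0 -18 -20.6 40.4 0 255; 0 0 -21 -22.8 47.7 0 255; 0 0 -24 -24.5 55.1 0 255
-168 0 0 -3 -1.4 7.5 0 255; 0 0 -6 -2.4 15.0 0 255; 0 0 -9 -3.0 22.6 0 255; 0 0 -12 -3.2 30.1 0 255; 0 0 -15 -3.0 37.7 0 255; 0 0 -18 -2.4 45.3 0 255; 0 0 -21 -1.4 52.8 0 255; 0 0 -24 0.0 60.3 0 255
-192 0 0 -3 1.8 7.4 0 255; 0 0 -6 3.9 14.7 0 255; 0 0 -9 6.5 21.8 0 255; 0 0 -12 9.4 28.8 0 255; 0 0 -15 12.6 35.7 0 255; 0 0 -18 16.3 42.4 0 255; 0 0 -21 20.2 48.8 0 255; 0 0 -24 24.5 55.1 0 255
-216 0 0 -3 4.6 6.0 0 255; 0 0 -6 9.6 11.8 0 255; 0 0 -9 14.8 17.3 0 255; 0 0 -12 20.3 22.5 0 255; 0 0 -15 26.1 27.5 0 255; 0 0 -18 32.1 32.1 0 255; 0 0 -21 38.3 36.4 0 255; 0 0 -24 44.8 40.3 0 255
-240 0 0 -3 6.7 3.6 0 255; 0 0 -6 13.5 6.9 0 255; 0 0 -9 20.5 9.8 0 255; 0 0 -12 27.7 12.3 0 255; 0 0 -15 35.0 14.5 0 255; 0 0 -18 42.4 16.3 0 255; 0 0 -21 49.8 17.6 0 255; 0 0 -24 57.3 18.6 0 255
-264 0 0 -3 7.6 0.6 0 255; 0 0 -6 15.2 0.8 0 255; 0 0 -9 22.7 0.6 0 255; 0 0 -12 30.3 0.0 0 255; 0 0 -15 37.8 -1.0 0 255; 0 0 -18 45.3 -2.4 0 255; 0 0 -21 52.7 -4.1 0 255; 0 0 -24 60.0 -6.3 0 255
```

Request:
step_arm:
  plan: "0 0 -3 -7.5 1 0.4 255; 0 0 -6 -15 2.4 0.4 255; 0 0 -9 -22.4 4.1 0.4 255; 0 0 -12 -29.7 6.3 0.4 255; 0 0 -15 -36.8 8.8 0.4 255; 0 0 -18 -43.8 11.7 0.4 255; 0 0 -21 -50.7 15 0.4 255; 0 0 -24 -57.3 18.6 0.4 255"

```text
clock: 5.2
eef_pos: [470.6, -184.8, 119.1]
tcp_rot: [3.141, 0.001, 2.587]
contact_force: [0.8, 0.5, 3.4]
opening: -0.002
grasp_force: 2.0
```

```bash
python3 - <<'E'
from h import *
grab('top','t1');grab('scene','s1');spout(['t1','s1']);print(r.sense()['contact_force'])
E
```

```text
t1 line -10.4 169.6 end1 -31.2 (46, 209, 8.7, 178) end2 -162.6 (71, 210, 49.3, 209)
s1 line -8.6 171.4 end1 -26.9 (66, 210, 18.0, 168) end2 -165.7 (88, 225, 60.0, 263)
[0.63362828 0.34727996 3.16102255]
```

Request:
step_arm:
  plan: "0 0 -3 -6.5 4 0 255; 0 0 -6 -12.7 8.3 0 255; 0 0 -9 -18.8 12.9 0 255; 0 0 -12 -24.5 17.8 0 255; 0 0 -15 -30 23 0 255; 0 0 -18 -35.3 28.5 0 255; 0 0 -21 -40.2 34.3 0 255; 0 0 -24 -44.8 40.3 0 255"

```text
clock: 6.1
eef_pos: [425.8, -144.4, 119.0]
tcp_rot: [3.141, 0.001, 2.168]
contact_force: [-0.2, 0.3, 4.5]
opening: -0.002
grasp_force: 2.2
```

Request:
step_arm:
  plan: "0 0 -3 -4.3 6.3 0 255; 0 0 -6 -8.3 12.7 0 255; 0 0 -9 -11.9 19.4 0 255; 0 0 -12 -15.2 26.3 0 255; 0 0 -15 -18.1 33.3 0 255; 0 0 -18 -20.6 40.4 0 255; 0 0 -21 -22.8 47.7 0 255; 0 0 -24 -24.5 55.1 0 255"

```text
clock: 6.9
eef_pos: [401.1, -89.2, 119.0]
tcp_rot: [3.141, 0.0, 1.749]
contact_force: [-1.0, -0.9, 6.5]
opening: -0.0
grasp_force: 3.2
```

Force is creeping up, so I'll ease it slightly.

Request:
step_arm:
  plan: "0 0 -3 -1.4 7.5 0.3 255; 0 0 -6 -2.4 15 0.3 255; 0 0 -9 -3 22.6 0.3 255; 0 0 -12 -3.2 30.1 0.3 255; 0 0 -15 -3 37.7 0.3 255; 0 0 -18 -2.4 45.3 0.3 255; 0 0 -21 -1.4 52.8 0.3 255; 0 0 -24 0 60.3 0.3 255"

```text
clock: 7.7
eef_pos: [400.9, -28.7, 119.0]
tcp_rot: [-3.141, 0.0, 1.33]
contact_force: [-0.4, 0.2, 2.7]
opening: 0.004
grasp_force: 1.4
```

```bash
python3 - <<'E'
from h import *
grab('top','t2');grab('scene','s2');spout(['t2','s2']);s=r.sense();print(s['contact_force'],s['qpos'][5])
a,b=load('t2')['p'][130:310,210:440],load('s2')['p'][130:280,180:410]
b=cv2.resize(b,(a.shape[1],a.shape[0]));cv2.imwrite('pics/c2.png',cv2.resize(np.hstack([a,b])[:,:,::-1],(800,313),interpolation=3))
E
```

```text
t2 line 83.5 -96.5 end1 87.9 (67, 210, 3.4, 133) end2 -100.9 (60, 212, 6.6, 178)
s2 line 100.5 -79.5 end1 133.9 (88, 225, 48.9, 363) end2 -119.8 (64, 223, 47.9, 132)
[-0.37117365  0.68997635  2.60807571] 0.16366523978140937
```

View pics/c2.png

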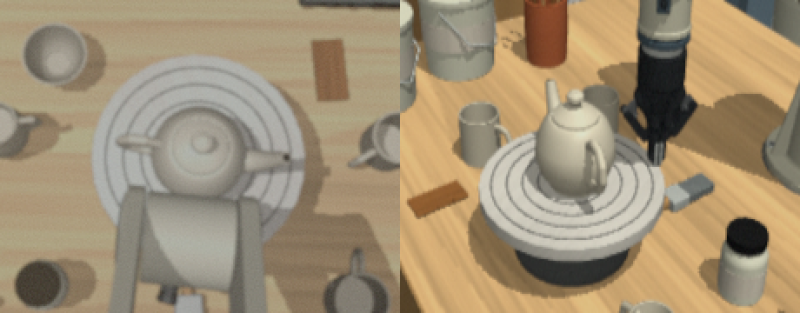

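The spout now points right (crop 287,157), at about −97°. The gripper is well clear of spout and handle, so I'll continue.

Request:
step_arm:
  plan: "0 0 -3 1.8 7.4 0 255; 0 0 -6 3.9 14.7 0 255; 0 0 -9 6.5 21.8 0 255; 0 0 -12 9.4 28.8 0 255; 0 0 -15 12.6 35.7 0 255; 0 0 -18 16.3 42.4 0 255; 0 0 -21 20.2 48.8 0 255; 0 0 -24 24.5 55.1 0 255"

```text
clock: 8.6
eef_pos: [425.3, 26.2, 119.0]
tcp_rot: [-3.141, 0.0, 0.913]
contact_force: [-0.9, 0.5, 4.5]
opening: -0.0
grasp_force: 2.2
```

Request:
step_arm:
  plan: "0 0 -3 4.6 6 0 255; 0 0 -6 9.6 11.8 0 255; 0 0 -9 14.8 17.3 0 255; 0 0 -12 20.3 22.5 0 255; 0 0 -15 26.1 27.5 0 255; 0 0 -18 32.1 32.1 0 255; 0 0 -21 38.3 36.4 0 255; 0 0 -24 44.8 40.3 0 255"

```text
clock: 9.4
eef_pos: [470.3, 66.6, 119.1]
tcp_rot: [-3.141, 0.0, 0.494]
contact_force: [-1.6, 2.6, 5.4]
opening: 0.001
grasp_force: 2.4
```

Request:
step_arm:
  plan: "0 0 -3 6.7 3.6 0 255; 0 0 -6 13.5 6.9 0 255; 0 0 -9 20.5 9.8 0 255; 0 0 -12 27.7 12.3 0 255; 0 0 -15 35 14.5 0 255; 0 0 -18 42.4 16.3 0 255; 0 0 -21 49.8 17.6 0 255; 0 0 -24 57.3 18.6 0 255"

```text
clock: 10.2
eef_pos: [528.0, 85.1, 119.1]
tcp_rot: [-3.141, -0.0, 0.075]
contact_force: [-1.0, 2.1, 2.9]
opening: -0.0
grasp_force: 1.7
```

```bash
python3 - <<'E'
from h import *
grab('top','t3');grab('scene','s3');spout(['t3','s3']);s=r.sense();print(s['contact_force'],s['qpos'][5])
a,b=load('t3')['p'][130:310,210:440],load('s3')['p'][130:280,180:410]
b=cv2.resize(b,(a.shape[1],a.shape[0]));cv2.imwrite('pics/c3.png',cv2.resize(np.hstack([a,b])[:,:,::-1],(800,313),interpolation=3))
E
```

```text
t3 line 23.6 -156.4 end1 44.3 (84, 224, 51.0, 136) end2 -172.5 (50, 212, 6.7, 156)
s3 line -39.6 140.4 end1 15.7 (71, 207, 7.7, 162) end2 90.2 (55, 208, 8.0, 117)
[0.80927206 0.54811743 4.23382241] 1.6509924847585205
```

View pics/c3.png

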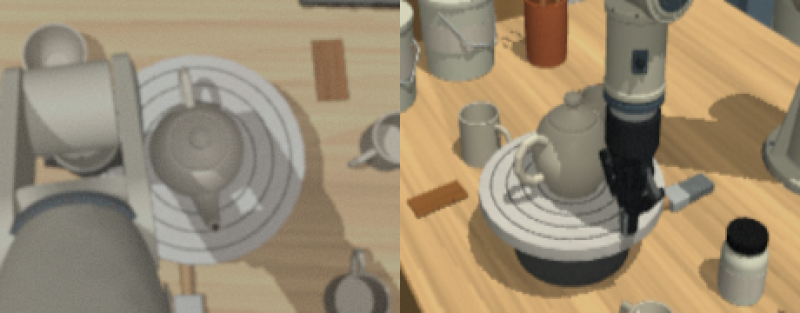

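```bash
cat >> h.py <<'E'
def fin(tags,c=0):
    for t in tags:
        W=cloud(load(t)).reshape(-1,3);W=W[~np.isnan(W[:,0])];d=W[:,:2]-C;rr=np.hypot(*d.T);an=np.degrees(np.arctan2(d[:,1],d[:,0]))
        z=(rr<125)&(rr>78)&(W[:,2]>122)&(W[:,2]<225); o={}
        for nm,a0 in(('sp',180+c),('ha',c)):
            da=(an-a0+180)%360-180;k=z&(abs(da)<35);o[nm]=d[k].mean(0) if k.any() else np.zeros(2);tip=d[k&(rr>97)];print(t,nm,k.sum(),o[nm].round(1),'tip',tip.mean(0).round(1))
        b=(rr<60)&(W[:,2]>150)&(W[:,2]<200)
        v=o['sp']-o['ha'];print(t,'angle',np.degrees(np.arctan2(v[1],v[0]))%360)
E
python3 - <<'E'
from h import *
fin(['t0','s0'],175); fin(['t3','s3'],8)
E
```

```text
t0 sp 178 [ 91.3 -15.8] tip [102.6 -17. ]
t0 ha 108 [-94.9   6.8] tip [-104.5    7.7]
t0 angle 353.0727382570932
s0 sp 177 [95.3 -6.3] tip [104.4  -9.5]
s0 ha 126 [-93.4  11.7] tip [-101.1   13.2]
s0 angle 354.5543152713345
t3 sp 156 [-94.  -12.4] tip [-104.1  -14.7]
t3 ha 91 [88.7 24.2] tip [99.1 26.7]
t3 angle 191.34002039095012
s3 sp 0 [0. 0.] tip [nan nan]
s3 ha 162 [95.2 26.8] tip [102.4  27.7]
s3 angle 195.71002784868114h.py:25: RuntimeWarning: Mean of empty slice.
  da=(an-a0+180)%360-180;k=z&(abs(da)<35);o[nm]=d[k].mean(0) if k.any() else np.zeros(2);tip=d[k&(rr>97)];print(t,nm,k.sum(),o[nm].round(1),'tip',tip.mean(0).round(1))
  ret = um.true_divide(
```

Request:
step_arm:
  plan: "0 0 -3 7.6 0.6 0 255; 0 0 -6 15.2 0.8 0 255; 0 0 -8 20.2 0.7 0 255; 0 0 -10 25.2 0.4 0 255; 0 0 -11 27.8 0.2 0 255; 0 0 -11.5 29 0.1 0 255; 0 0 -11.5 29 0.1 0 255; 0 0 -11.5 29 0.1 0 255"

```text
clock: 11.1
eef_pos: [556.6, 85.0, 119.1]
tcp_rot: [3.141, -0.0, -0.124]
contact_force: [1.4, 0.3, 3.5]
opening: -0.005
grasp_force: 2.0
```

```bash
python3 - 2>/dev/null <<'E'
from h import *
grab('top','t4');fin(['t4'],0);print(r.sense()['contact_force'])
E
```

```text
t4 sp 155 [-94.4   8.9] tip [-104.9    9.2]
t4 ha 78 [91.5  2.4] tip [102.3   2.2]
t4 angle 177.98059771440475
[-0.05195497 -1.06913266  3.83046045]
```

Request:
step_arm:
  plan: "0 0 0 0 0 3 255; 0 0 0 0 0 20 255; 0 0 0 0 20 60 255; 0 0 0 0 60 100 255; 0 0 0 0 110 130 255; 0 0 0 -40 140 130 255; 0 0 0 -85 170 130 255; 0 0 0 -130 190 130 255"

```text
clock: 11.95
eef_pos: [435.7, 271.4, 249.1]
tcp_rot: [-3.141, -0.0, -0.125]
contact_force: [0.5, 1.9, -0.4]
opening: -0.0
grasp_force: 0.0
```

Request:
step_arm:
  plan: "0 0 0 -40 20 0 255; 0 0 0 -80 40 0 255; 0 0 0 -120 50 0 255; 0 0 0 -160 60 0 255; 0 0 0 -160 60 0 255"

```text
clock: 12.45
eef_pos: [272.8, 329.8, 248.5]
tcp_rot: [3.14, 0.002, -0.122]
contact_force: [-0.1, 0.1, 0.7]
opening: -0.003
grasp_force: 0.0
```

```bash
python3 - 2>/dev/null <<'E'
from h import *
for i in '567': grab('top','t'+i)
grab('scene','s5')
fin(['t5','t6','t7','s5'],0)
z=load('t5');a,b=z['p'][150:300,250:400],load('s5')['p'][160:270,210:350]
b=cv2.resize(b,(150,150));cv2.imwrite('pics/c5.png',cv2.resize(np.hstack([a,b])[:,:,::-1],(800,400),interpolation=3))
# true pixel points: knob/project: where does a perfect 180 spout tip (110 out, z203) / axis land?
K,T=z['K'],np.linalg.inv(z['T'])
for p in([C[0]-110,C[1],203],[C[0]+110,C[1],203],[C[0]-110*np.cos(.0524),C[1]-110*np.sin(.0524),203]):
    q=K@(T[:3,:3]@p+T[:3,3]);q/=q[2];print((q[:2]-[250,150])*400/150)
E
```

```text
t5 sp 152 [-95.    8.9] tip [-105.1    9.1]
t5 ha 77 [91.9  2.4] tip [102.6   2.1]
t5 angle 178.01665994503773
t6 sp 156 [-94.5   9.1] tip [-105.2    9.2]
t6 ha 79 [91.5  2.3] tip [102.8   2. ]
t6 angle 177.90865444346022
t7 sp 156 [-94.5   9. ] tip [-105.1    9.1]
t7 ha 79 [91.7  2.4] tip [102.3   2. ]
t7 angle 177.9565495175875
s5 sp 142 [-90.6  16.5] tip [-101.2   15.9]
s5 ha 168 [97.7  7. ] tip [105.4   6.6]
s5 angle 177.11891792008262
[201.00980144 298.502816  ]
[203.41289251  40.42874784]
[208.0523095  298.48588226]
```

View pics/c5.png

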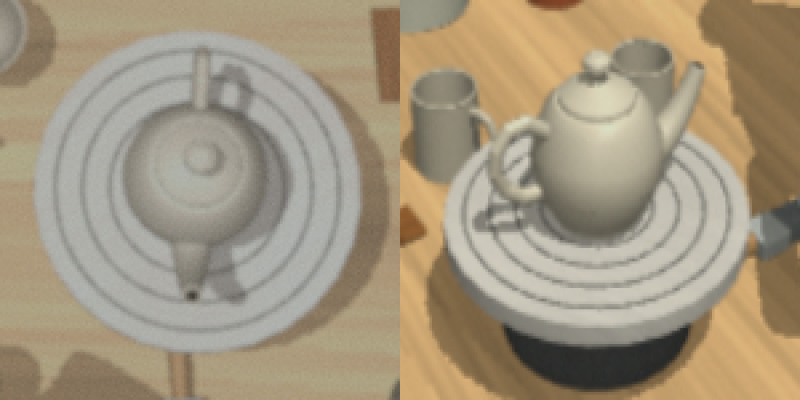

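Both cameras agree on 177–178°, with the spout tip at crop (191,295) and the handle at (203,50). The wheel is about 2.3° past the mark, so I'll nudge it back CCW.

Request:
step_arm:
  plan: "0 0 0 40 -10 0 255; 0 0 0 85 -25 0 255; 0 0 0 130 -45 0 255; 0 0 0 175 -65 0 255; 0 0 0 220 -85 0 255; 0 0 0 260 -115 0 255; 0 0 0 276 -150 0 255; 0 0 0 276 -190 -20 255"

```text
clock: 13.45
eef_pos: [558.0, 137.6, 230.3]
tcp_rot: [-3.14, -0.005, -0.127]
contact_force: [0.9, -0.2, 0.2]
opening: -0.001
grasp_force: 0.0
```

Request:
step_arm:
  plan: "0 0 0 0 -30 -20 255; 0 0 0 0 -55 -60 255; 0 0 0 0 -55 -90 255; 0 0 0 0 -55 -103 255; 0 0 0 0 -55 -106 255; 0 0 0 0 -55 -106 255"

```text
clock: 14.05
eef_pos: [553.8, 85.0, 123.3]
tcp_rot: [-3.142, -0.0, -0.125]
contact_force: [0.5, -0.2, 0.7]
opening: 0.004
grasp_force: 0.0
```

Request:
step_arm:
  plan: "0 0 0 0 0 -2 255; 0 0 0 0 0 -3.5 255; 0 0 0 0 0 -4.2 255; 0 0 0 0 0 -4.5 255; 0 0 0 0 0 -4.5 255"

```text
clock: 14.55
eef_pos: [553.6, 85.2, 119.1]
tcp_rot: [-3.141, -0.001, -0.125]
contact_force: [-0.7, 1.0, 5.0]
opening: -0.001
grasp_force: 2.3
```

Request:
step_arm:
  plan: "0 0 0.5 -1.5 0.1 0 255; 0 0 1 -3 0.1 0 255; 0 0 1.7 -4.5 0.2 0 255; 0 0 2.3 -5.8 0.2 0 255; 0 0 2.3 -5.8 0.2 0 255; 0 0 2.3 -5.8 0.2 0 255; 0 0 2.3 -5.8 0.2 0 255"

```text
clock: 15.25
eef_pos: [547.8, 85.5, 119.1]
tcp_rot: [-3.141, -0.001, -0.085]
contact_force: [-0.2, 2.3, 7.2]
opening: 0.002
grasp_force: 3.2
```

```bash
python3 - 2>/dev/null <<'E'
from h import *
for i in '89': grab('top','t'+i)
fin(['t8','t9'],0);print(r.sense()['contact_force'])
E
```

```text
t8 sp 156 [-94.6   5.5] tip [-105.3    5.3]
t8 ha 76 [92.1  6.7] tip [102.4   6.8]
t8 angle 180.3885056372979
t9 sp 155 [-94.5   5.5] tip [-105.1    5.4]
t9 ha 79 [92.   6.7] tip [101.8   6.7]
t9 angle 180.35758763171768
[-0.06952255  2.05478452  6.45793166]
```

Reads 180.4° by the top camera; scene read about 0.8° lower, so the mean is about 180. I'll lift and draw back.

Request:
step_arm:
  plan: "0 0 0 0 0 3 255; 0 0 0 0 0 20 255; 0 0 0 0 20 60 255; 0 0 0 0 60 100 255; 0 0 0 0 110 130 255; 0 0 0 -40 140 130 255; 0 0 0 -85 170 130 255; 0 0 0 -130 190 130 255"

```text
clock: 16.15
eef_pos: [426.6, 271.3, 248.6]
tcp_rot: [-3.141, -0.001, -0.085]
contact_force: [0.3, 1.3, 0.2]
opening: -0.005
grasp_force: 0.0
```

Request:
step_arm:
  plan: "0 0 0 -40 20 0 255; 0 0 0 -80 40 0 255; 0 0 0 -120 50 0 255; 0 0 0 -150 60 0 255; 0 0 0 -150 60 0 255; 0 0 0 -150 60 0 255"

```text
clock: 16.75
eef_pos: [277.4, 330.0, 248.5]
tcp_rot: [3.142, -0.0, -0.083]
contact_force: [0.5, 0.1, -0.1]
opening: 0.002
grasp_force: 0.0
```

```bash
python3 - 2>/dev/null <<'E'
from h import *
grab('top','ta');grab('scene','sa');fin(['ta','sa'],0);print(r.sense()['contact_force'],r.sense()['clock'])
E
```

```text
ta sp 156 [-94.6   5.5] tip [-105.     5.2]
ta ha 77 [92.4  6.6] tip [101.9   7.1]
ta angle 180.3556001287132
sa sp 139 [-91.1  13. ] tip [-101.6   11.9]
sa ha 167 [97.5 10.9] tip [105.3  10.8]
sa angle 179.37021152756398
[-0.33895764  0.21077431 -0.61993252] 16.85
```

View pics/ta.png

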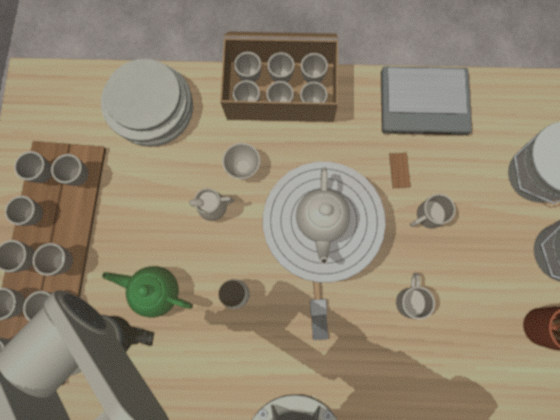

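The picture shows the spout straight toward the robot (323,255), the pot in the middle of the disc (325,215), and everything else where it was. I'll hand it in.

```bash
python3 -c "
from rig import r
print(r.sign_off())"
```

```text
the job is handed in; nothing more can be done
None
```

The job is handed in at about 17 s: the teapot's spout points straight to the front (-x) to within about 1° by both cameras, the pot was not touched, the arm is drawn back, and nothing else on the table moved in the final picture.

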